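# Lock the clamp work holder into the engraving stand

## Task

Take the work holder with the block-shaped clamp on top, push it gently down into the bayonet socket of the engraving stand so that its two lugs go through the slots, twist it clockwise (seen from above) a quarter turn to the stop, and let go so that it springs up into its lock and stays there. Feel for the slots and never force the holder against the stand; leave the other holder and the graver alone.

Things in the scene. Friction and masses are not known exactly. Their poses are not given: they have to be found in the camera images.
- clamp (a point): Centre, half-way up, of the clamp block on the steel work holder to be fitted (0.15 to 0.31 kg, upright on the mat). Block: 44 mm along x, 18 mm thick along y (grip this way), 44 mm high; dark screw ends stick out 7 mm at both x ends. A round collar, 60 mm across, begins 22 mm below this point and is 5 mm thick. z up; half a turn about z changes nothing.
- lugs (a point): On the same holder's axis, 48 mm below the clamp's centre, level with the undersides of its two opposite lugs. These are 10 mm wide, 6 mm high and stick out along +x and -x (in line with the block) to 25 mm from the axis. They sit on a round boss, 38 mm across, whose foot is 6 mm below this point and chamfered 3.5 mm.
- socket (a point): Centre of the stand's socket mouth, level with the top of its dark steel lips, 53 mm above the bench. x: long side of the 130 by 100 mm foot plate. Bore between the lips 40 mm. Two opposite slots, 12 mm wide, cut the lips; they point roughly along +x and -x, but the lip ring was clamped by hand and stands turned up to 35 degrees either way, which this frame does not show.
- locktrack (a point): On the socket's axis, 8 mm below its mouth: underside of the lips. Lugs can turn under them once their undersides are 14 mm or more below the mouth; solid bottom at 19 mm. A spring plunger meets the boss when the lugs' undersides are 4 mm below the mouth and pushes back 1.2 N per further mm. Frame and axes as the socket's.
- stand: The stand, fixed to the bench; round body 86 mm across. From the slots' middle the holder turns only clockwise seen from above, 93 degrees to a solid stop. Let go there (or up to 5 degrees short of it), the spring lifts it: the lugs rise 3 mm into pockets that keep it from turning back, the clamp's centre then 37 mm above the mouth. Origin: foot centre; x as the socket's.
- post (a point): Middle, 60 mm above the foot, of the other steel work holder: same boss, lugs and collar, but a round tapering post on top; 87 mm high. To be left alone.
- graver: A graver (engraving tool, 104 mm long, 22 mm high, wooden handle towards its -x, steel blade towards its +x) lying on the mat; origin underneath, where blade meets handle. To be left alone.

How it is judged (in metres and radians):
On the way, in this order (a step that is already met when the one before it is completed fails the run):
1. the clamp holder is lifted and carried to the socket (height (world z) of clamp above 0.085 m and horizontal distance between clamp and socket below 0.03 m), for 0.1 s.
2. the lugs have gone down through the slots, under the lips (z of clamp in the frame of socket below 0.0345 m and horizontal distance between clamp and socket below 0.005 m), for 0.1 s.
At the end, for the whole second after the job is handed in: The clamp holder is locked in the socket: sprung up into its pockets (clamp centre 37 mm above the lips' top, within 1.8 mm), within 4 mm of the socket's axis, upright within 0.08 rad, its x at least 46 degrees from the socket's x, released and at rest (z of clamp in the frame of socket between 0.0352 and 0.0388 m and horizontal distance between clamp and socket below 0.004 m and angle between the x axis of clamp and the x axis of socket, either way round above 0.8 rad and angle between clamp's own z axis and vertical below 0.08 rad and linear speed of clampholder below 0.02 m/s); the robot touches nothing.
It fails at once if the clamp holder is forced against the stand with more than 80 N (contact force between clampholder and stand above 80 N).
It fails at once if the other holder is disturbed (moved over 20 mm) (distance of post from where it was at the start of the episode above 0.02 m).
It fails at once if the graver is disturbed (moved over 20 mm) (distance of graver from where it was at the start of the episode above 0.02 m).
It also fails if it takes over 72 s, if anything falls off the work surface, if the arm or the gripper's body presses on something with over 40 N, if the wrist force passes 120 N, or if a joint passes its speed limit or range.

## Robot

A 6-joint arm with a two-finger parallel gripper is mounted at the origin on the work surface. World frame = base frame: x ahead of the robot, y to its left, z up, the work surface at z = 0. Lengths are in mm, angles in rad, forces in N, time in s.
With the tool pointing down it reaches from about 350 to 775 mm from the base axis. Payload 7.3 kg.
Tool frame: the origin (TCP) lies at the very end of the fingers, on their centre line; the grasp point (between the pads) lies behind it (r.grip_depth is the z of the grasp point in the tool frame, in mm); z points along the fingers, y is the line along which they close (so a half turn about z gives the same grasp; the last joint's range is limited). The gripper opens to 92 mm and grips with 3 to 60 N. Pads are 19 mm wide; open, the fingers measure 130 mm over their backs; the gripper's body (75 mm by 190 mm) begins 47 mm behind the grasp point.
Start: joints at [1.011, 0.342, 1.524, -0, 1.275, -0.146], TCP at [211.086, 480.716, 226.741] pointing down, gripper open.
Joint ranges: [-2.53, 2.53], [-0.77, 2.02], [0.04, 2.7], [-1, 4.14], [0.28, 2.66], [-3.11, 3.11]. Speed limits (rad/s): [2.57, 2.57, 3.14, 3.14, 3.14, 3.14].

## Interface

Orientations are given as a 3x3 rotation matrix whose columns are the frame's x, y, z axes.
In Python, from workcell import r gives the robot as it stands. The module is installed in compiled form; this text tells all that it offers. Calls block until the motion is done:
- r.move_to(position, orientation): joint-space move of the TCP to a pose.
- r.servo_line(position, frame=None, rate=150, max_force=None): straight line of the TCP; frame=None keeps the orientation; rate is the mean speed in mm/s. With max_force (N) it stops when the force on the tool has changed by that much, and returns True; else False.
- r.move_joints(angles): joint-space move.
- r.set_gripper(opening): finger opening in mm; the grip force is fixed at half the most; returns when the fingers have stopped.
- r.sleep(seconds).
- r.inverse_kinematics(position, orientation): joint angles nearest the present ones, or None.
- r.get_obs(): the state.
- r.capture(name): name is "side" or "top" or "wrist"; returns a dict with "frame" (420x560x3 uint8, red, green, blue), "K" (3x3 intrinsics, pixels), "R" (3x3) and "t" (3): a world point X has camera coordinates R X + t. Camera axes: x right, y down, z forward; pixel columns grow to the right and rows downward; lengths in mm; the calibration is good to about 2 mm. The wrist camera is an equidistant fisheye: a pixel r from the principal point sees the ray r / f radians off the axis. A picture is of the moment at which its call begins. There is no depth.
A pose or a line that the arm cannot do raises r.MotionError and nothing moves.
- r.finish_job(): hands the job in; it is judged then, once.
The state is a dict: "time": time; "joints": joint angles; "dq": joint speeds; "tau": joint torques, N m; "tool_pos": TCP position; "ee_rot": TCP orientation; "wrist_force": force on the tool from outside, world axes, zero at the start; "torque": the same for the moment, N m; "width": finger opening in mm; "gripper_force": force on a finger pad.
Only numpy, scipy, OpenCV 4.12 (cv2) and the standard library are available. Lean on these libraries where they do the work, as an engineer would, in place of code of your own. Each camera call takes 0.05 s, during which the arm holds its last target. There are 200 camera calls.

## Working session

There is one attempt and no reset: what is moved stays moved. The work goes in short steps, each a Python script; the robot and the scene stay as the last script left them, time stands still between calls to the robot, and variables do not carry over. Pictures are saved under pics/ and viewed, at most 10 in all, crops included, and the job is handed in when it is done.

```bash
mkdir -p pics
python3 - <<'E'
from workcell import r
import cv2,numpy as np,pickle
d={}
for n in("top","side","wrist"):
    c=r.capture(n); d[n]=c; cv2.imwrite(f"pics/{n}0.png",c["frame"][:,:,::-1])
    print(n,c["K"].tolist(),np.round(c["R"],4).tolist(),np.round(c["t"],1).tolist())
pickle.dump(d,open("c0.pkl","wb"))
o=r.get_obs();print(o["time"],o["width"],r.grip_depth,o["ee_rot"])
E
```

```text
top [[386.9640532537214, 0.0, 282.0399099468196], [0.0, 386.9640532537214, 211.7725001712282], [0.0, 0.0, 1.0]] [[0.188, -0.9822, -0.0002], [-0.9558, -0.1829, -0.2303], [0.2262, 0.0435, -0.9731]] [-59.4, 553.8, 743.1]
side [[407.859309696775, 0.0, 278.11046321196045], [0.0, 407.859309696775, 207.985235519588], [0.0, 0.0, 1.0]] [[-0.9564, -0.2921, -0.0005], [-0.2193, 0.7192, -0.6593], [0.1929, -0.6304, -0.7519]] [517.9, 154.3, 747.7]
wrist [[325.19226210127806, 0.0, 278.9502394764696], [0.0, 325.19226210127806, 207.90861771935215], [0.0, 0.0, 1.0]] [[0.4024, 0.9155, -0.0017], [0.8736, -0.3834, 0.2998], [0.2738, -0.1221, -0.954]] [-524.4, -37.7, 392.5]
0.15 92.02152081850254 -18.8 [[-9.15604140e-01  4.02080510e-01 -5.67797666e-04]
 [ 4.02080889e-01  9.15603646e-01 -9.60047351e-04]
 [ 1.33861285e-04 -1.10732392e-03 -9.99999378e-01]]
```

View pics/top0.png

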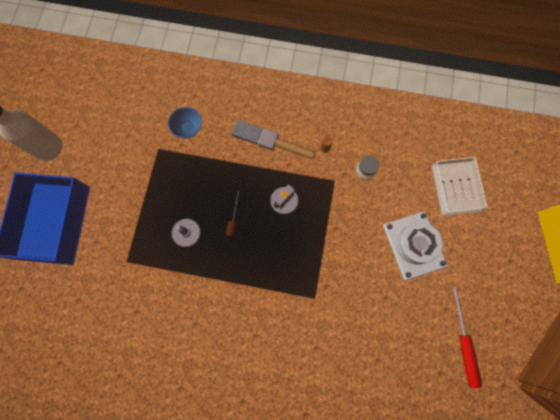

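View pics/side0.png

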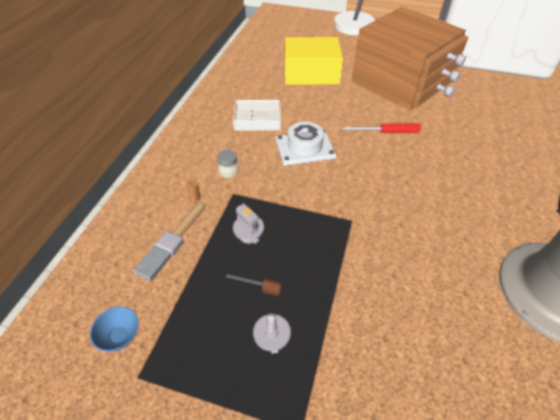

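```bash
cat > h.py <<'E'
import numpy as np,cv2,pickle
from scipy.optimize import least_squares
def ray(c,p):
    K=c["K"];v=np.array([(p[0]-K[0,2])/K[0,0],(p[1]-K[1,2])/K[1,1],1.])
    if c.get("fish"):
        rr=np.hypot(v[0],v[1]);v=np.array([v[0]/rr*np.sin(rr),v[1]/rr*np.sin(rr),np.cos(rr)]) if rr>0 else v
    R=np.array(c["R"]);return -R.T@c["t"],R.T@v
def atz(c,p,z):
    o,d=ray(c,p);return o+d*(z-o[2])/d[2]
def proj(c,X):
    X=np.atleast_2d(X)@np.array(c["R"]).T+c["t"];K=c["K"]
    if c.get("fish"):
        n=np.hypot(X[:,0],X[:,1]);th=np.arctan2(n,X[:,2]);s=th/np.maximum(n,1e-9);q=X[:,:2]*s[:,None]
    else: q=X[:,:2]/X[:,2:]
    return q*[K[0,0],K[1,1]]+[K[0,2],K[1,2]]
def down(a): # tool down, tool y axis (closing) at angle a in world
    y=np.array([np.cos(a),np.sin(a),0]);z=np.array([0,0,-1.]);return np.c_[np.cross(y,z),y,z]
E
python3 - <<'E'
from h import *
d=pickle.load(open("c0.pkl","rb"))
for n,z,t,s in(("clamp",55,(284,197),(247,213)),("collar",33,(284,201),(249,229)),("sock",53,(422,242),(305,131)),("post",60,(184,231),(271,325)),("graver",8,(234,210),(255,283))):
    print(n,atz(d["top"],t,z).round(),atz(d["side"],s,z).round())
T=cv2.imread("pics/top0.png");S=cv2.imread("pics/side0.png")
cr=lambda I,x,y:cv2.resize(I[y-37:y+38,x-50:x+50],(400,300),interpolation=cv2.INTER_CUBIC)
cv2.imwrite("pics/z.png",np.vstack([np.hstack([cr(T,284,198),cr(T,421,243)]),np.hstack([cr(S,247,222),cr(S,305,138)])]))
E
```

```text
clamp [590.  48.  55.] [596.  31.  55.]
collar [587.  48.  33.] [586.  52.  33.]
sock [ 549. -252.   53.] [ 552. -253.   53.]
post [478. 238.  60.] [479. 243.  60.]
graver [552. 155.   8.] [540. 150.   8.]
```

View pics/z.png

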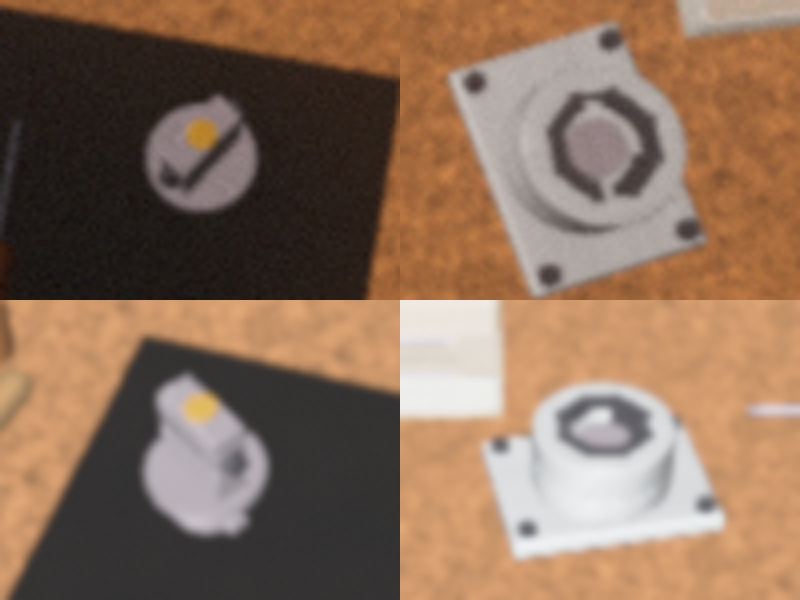

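Run:
```python
from workcell import r
from h import *
d=pickle.load(open("c0.pkl","rb"));c=d["wrist"];o=r.get_obs()
C=-np.array(c["R"]).T@c["t"];E=o["ee_rot"]; 
print("cam in tool",E.T@(C-o["tool_pos"]),"axis",E.T@np.array(c["R"])[2])
out={}
for n,P,a in(("clamp",[588,48],np.radians(60)),("sock",[550,-252],np.radians(90))):
    best=None
    for k in(0,np.pi):
        R=down(a+k)
        ct=E.T@(C-o["tool_pos"]);ax=E.T@np.array(c["R"])[2]
        # aim axis at target point z=60 with TCP z=170
        co=R@ct;aw=R@ax; zc=170+co[2]; s=(zc-60)/-aw[2]
        p=np.array([P[0]-co[0]-aw[0]*s,P[1]-co[1]-aw[1]*s,170])
        q=r.inverse_kinematics(p,R); print(n,k,p.round(),None if q is None else np.round(q,2))
        if q is not None and(best is None or abs(q[5])<abs(best[2][5])): best=(p,R,q)
    r.move_to(best[0],best[1]);r.sleep(.3)
    w=r.capture("wrist");w["fish"]=True;out[n]=w
    cv2.imwrite(f"pics/w_{n}.png",w["frame"][:,:,::-1])
pickle.dump(out,open("c1.pkl","wb"));print(r.get_obs()["time"])
```

```text
cam in tool [  81.4655971     0.26745527 -158.5727177 ] axis [-2.99901548e-01 -7.05605985e-04  9.53969897e-01]
clamp 0 [585.  49. 170.] [-0.05  0.5   1.43 -0.    1.21 -1.09]
clamp 3.141592653589793 [591.  47. 170.] [-0.05  0.51  1.42 -0.    1.21  2.04]
sock 0 [ 547. -252.  170.] [-0.56  0.53  1.38 -0.    1.23 -2.13]
sock 3.141592653589793 [ 553. -252.  170.] [-0.55  0.54  1.37 -0.    1.23  1.02]
4.75
```

View pics/w_clamp.png

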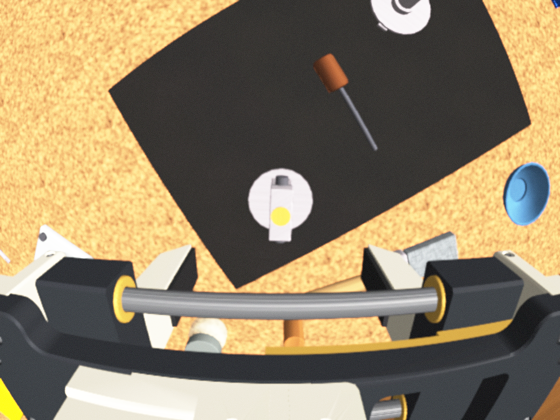

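View pics/w_sock.png

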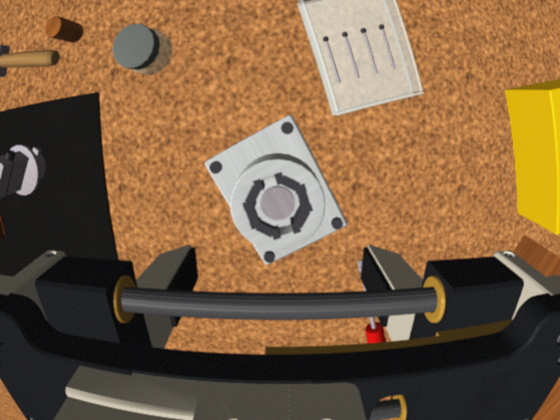

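Run:
```python
from h import *
A=cv2.imread("pics/w_clamp.png");B=cv2.imread("pics/w_sock.png")
cr=lambda I,x,y:cv2.resize(I[y:y+100,x:x+80],(400,500),interpolation=cv2.INTER_CUBIC)
a=cr(A,240,155)
b=cv2.resize(B[160:250,232:322],(400,400),interpolation=cv2.INTER_CUBIC)
b=np.vstack([b,np.zeros((100,400,3),np.uint8)])
cv2.imwrite("pics/z2.png",np.hstack([a,b]))
```

```text
(no output)
```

View pics/z2.png

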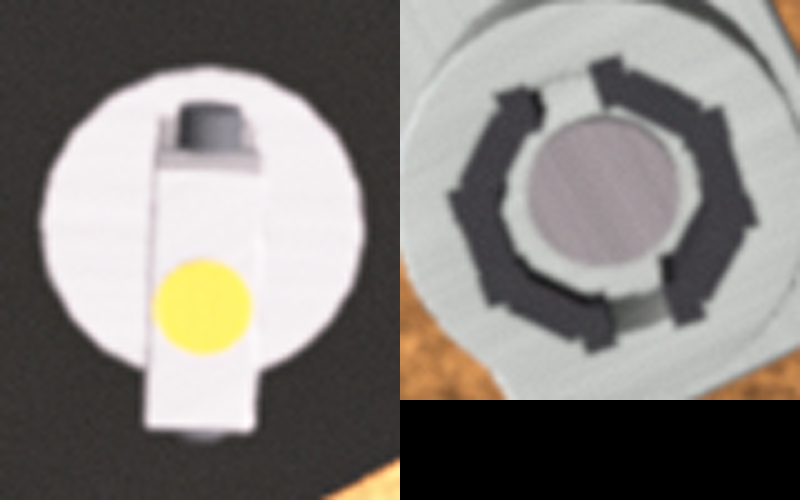

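```bash
cat > seg.py <<'E'
from h import *
def rect(c,cx,cy,z,half=45,s=8):
    n=int(2*half*s);g=(np.arange(n)+.5)/s-half
    X,Y=np.meshgrid(cx+g,cy+g);P=proj(c,np.c_[X.ravel(),Y.ravel(),np.full(X.size,z)]).astype(np.float32)
    return cv2.remap(c["frame"],P[:,0].reshape(n,n),P[:,1].reshape(n,n),cv2.INTER_CUBIC),g
def slots(c,cx,cy,z=53):
    I,g=rect(c,cx,cy,z);G=I.max(2);a=np.arange(0,360,.5)
    for it in range(1):
        v=np.array([[cv2.remap(G,np.float32([[(rr*np.cos(np.radians(t))+45)*8]]),np.float32([[(rr*np.sin(np.radians(t))+45)*8]]),1)[0,0] for rr in(21.5,22.5,23.5,24.5)] for t in a])
    return a,v
E
python3 - <<'E'
from seg import *
d=pickle.load(open("c1.pkl","rb"));c0=pickle.load(open("c0.pkl","rb"))
s=atz(d["sock"],(277.9,206.1),53);print("sock",s)
I,g=rect(d["sock"],s[0],s[1],53)
cv2.imwrite("pics/rs.png",I[::-1,:,::-1])
a,v=slots(d["sock"],s[0],s[1])
m=v.mean(1)>110
print([(a[i],bool(m[i])) for i in range(len(a)) if m[i]!=m[i-1]], v.min(),v.max())
w=d["clamp"]
G=w["frame"].max(2)
for z in(32,34):
    pts=[]
    # collar edge points (crop px): arc left, right, top
    for p in[(40,225),(365,225),(202,67),(95,112),(310,112),(60,165),(345,165),(62,295),(340,295)]:
        pts.append(atz(w,(240+p[0]/5-.5+.1,155+p[1]/5-.4),z)[:2])
    pts=np.array(pts);f=least_squares(lambda q:np.hypot(*(pts-q[:2]).T)-q[2],[588,48,30]);print("collar",z,f.x,np.abs(f.fun).max())
for z in(76,78):
    q=np.array([atz(w,(240+x/5-.4,155+y/5-.4),z)[:2] for x,y in[(158,165),(262,165),(258,430),(145,430),(202,307)]])
    e1=(q[0]+q[1])/2-(q[2]+q[3])/2;print("block",z,q[:4].mean(0),"dot",q[4],np.linalg.norm(e1),np.linalg.norm(q[0]-q[1]),np.degrees(np.arctan2(e1[1],e1[0])))
print("top/side collar",atz(c0["top"],(284.2,201),32),atz(c0["side"],(248.5,229.5),32),"sock",atz(c0["top"],(422.5,242.3),53),atz(c0["side"],(305,132),53))
E
```

```text
sock [ 549.69648783 -250.555697     53.        ]
[(np.float64(3.5), True), (np.float64(32.0), False), (np.float64(202.0), True), (np.float64(210.5), False)] 36 211
collar 32 [589.42277267  48.91925843  30.22591174] 0.8082125352537446
collar 34 [588.9202758   49.20173876  30.02220061] 0.8027654768895438
block 76 [589.59739477  49.3396548 ] dot [590.17526556  48.31342552] 46.00802432249969 16.648990755294555 148.38216050033782
block 78 [589.00603975  49.66798376] dot [589.57933792  48.64987491] 45.64396856740995 16.51724936908731 148.38216050033793
top/side collar [587.34997168  47.16816736  32.        ] [586.47070853  52.61394634  32.        ] sock [ 548.62364369 -252.79094387   53.        ] [ 550.78935116 -249.59755258   53.        ]
```

View pics/rs.png

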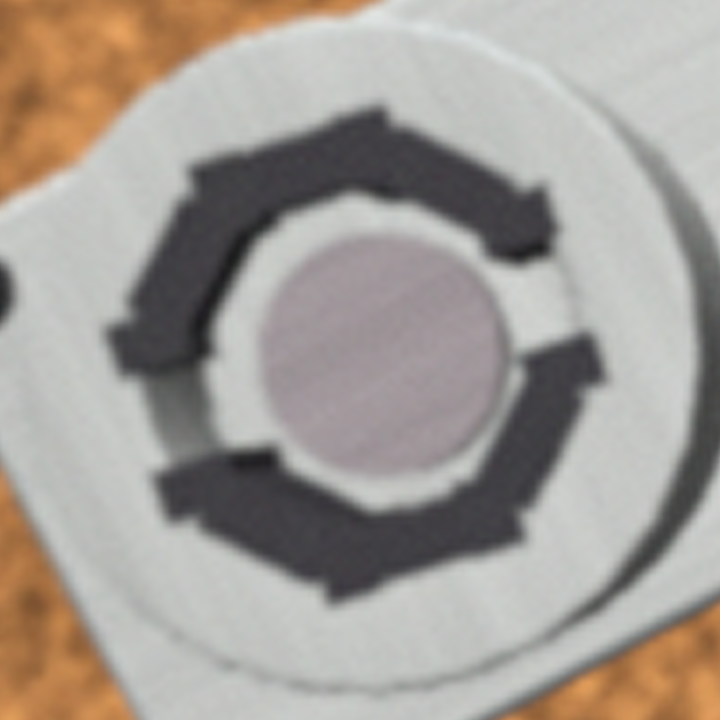

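Run:
```python
from workcell import r
from seg import *
d=pickle.load(open("c1.pkl","rb"))
def view(p,a):
    r.move_to(p,down(a));r.sleep(.3);w=r.capture("wrist");w["fish"]=True;return w
d["sock2"]=view([547,-252,170],np.pi/2)
d["clamp2"]=view([591,47,170],np.radians(240))
d["clamp1"]=d["clamp"];d["sock1"]=d["sock"]
pickle.dump(d,open("c1.pkl","wb"))
S=[];Cc=[]
for k in"12":
    c=d["sock"+k];I,g=rect(c,549.5,-250.3,53);G=I.max(2)
    X,Y=np.meshgrid(g,g);m=(G<95)&(np.hypot(X,Y)<34)
    m=cv2.morphologyEx(m.astype(np.uint8),cv2.MORPH_OPEN,np.ones((9,9)))
    # use centre of enclosing circle of the lips' outline and centroid
    pts=np.argwhere(m)[:,::-1].astype(np.float32);(x,y),R=cv2.minEnclosingCircle(pts)
    M=m>0;ce=(549.5+X[M].mean(),-250.3+Y[M].mean());en=(549.5+x/8-45,-250.3+y/8-45);S.append([*ce,*en]);
    # angle: 2nd-harmonic of the lips' mask
    t=np.arctan2(Y-(ce[1]+250.3),X-(ce[0]-549.5))
    print("sock",k,np.round(S[-1],2),R/8,"slot deg",np.degrees(np.angle(-np.exp(2j*t[M]).sum())/2))
    cv2.imwrite(f"pics/rs{k}.png",I[::-1,:,::-1])
    c=d["clamp"+k];I,g=rect(c,589,49,32);G=I.max(2);m=(G>120)&(np.hypot(X,Y)<44)
    n,l,st,cen=cv2.connectedComponentsWithStats(m.astype(np.uint8));i=l[360,360]
    M=l==i;ce=(589+X[M].mean(),49+Y[M].mean());Cc.append(ce)
    print("clamp",k,np.round(ce,2),st[i])
    cv2.imwrite(f"pics/rc{k}.png",I[::-1,:,::-1])
print("means",np.mean(S,0),np.mean(Cc,0),r.get_obs()["time"])
im=[cv2.resize(cv2.imread(f"pics/r{n}{k}.png"),(300,300)) for n,k in("s1","s2","c1","c2")]
cv2.imwrite("pics/q.png",np.vstack([np.hstack(im[:2]),np.hstack(im[2:])]))
```

```text
sock 1 [ 547.47 -250.1   549.25 -249.92] 30.668603897094727 slot deg 14.548009551201911
clamp 1 [592.5   47.26] [   116    109    579    499 208496]
sock 2 [ 552.09 -249.03  549.28 -250.03] 30.65011215209961 slot deg 11.402508239271118
clamp 2 [584.48  52.16] [    26    120    572    498 199756]
means [ 549.77728786 -249.56372726  549.26403236 -249.97911339] [588.48854801  49.7099462 ] 11.5833
```

View pics/q.png

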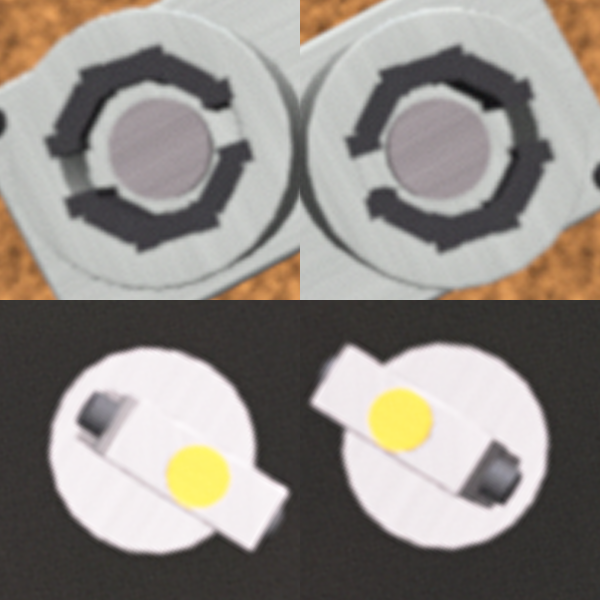

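Run:
```python
from workcell import r
from h import *
a=np.radians(58.4);P=np.array([588.7,49.5])
r.move_to([*P,120],down(a))
print("hit",r.servo_line([*P,40],rate=80,max_force=8))
r.set_gripper(0);o=r.get_obs();print(o["tool_pos"],o["width"],o["gripper_force"],o["wrist_force"].round(1) if hasattr(o["wrist_force"],"round") else o["wrist_force"])
r.servo_line([*P,160],rate=100)
r.sleep(.2);o=r.get_obs();print(o["tool_pos"],o["width"],np.round(o["wrist_force"],2),np.round(o["torque"],3))
r.move_to([549.3,-250,160],down(np.radians(107.8)));r.sleep(.3)
o=r.get_obs();print(o["tool_pos"],np.round(o["joints"],2),np.round(o["wrist_force"],2),np.round(o["torque"],3),o["time"])
out={n:r.capture(n) for n in("top","side")}
pickle.dump(out,open("c2.pkl","wb"))
T,S=[cv2.cvtColor(out[n]["frame"],cv2.COLOR_RGB2BGR) for n in("top","side")]
cv2.imwrite("pics/h.png",np.hstack([cv2.resize(I[y-60:y+60,x-40:x+40],(400,600),interpolation=2) for I,x,y in((T,421,230),(S,305,115))]))
```

```text
hit False
[588.68667407  49.49301265  39.97945368] 18.0773668674964 29.95970070362091 [0.1 0.4 0.2]
[588.49956201  49.48612514 159.47407472] 17.655957142444063 [ 0.2  -0.14 -2.62] [0.    0.003 0.001]
[ 549.59513293 -249.30901532  160.06258197] [-0.55  0.54  1.39  0.    1.21 -2.44] [ 0.13 -0.37 -2.34] [ 0.051 -0.02  -0.013] 19.5833
```

View pics/h.png

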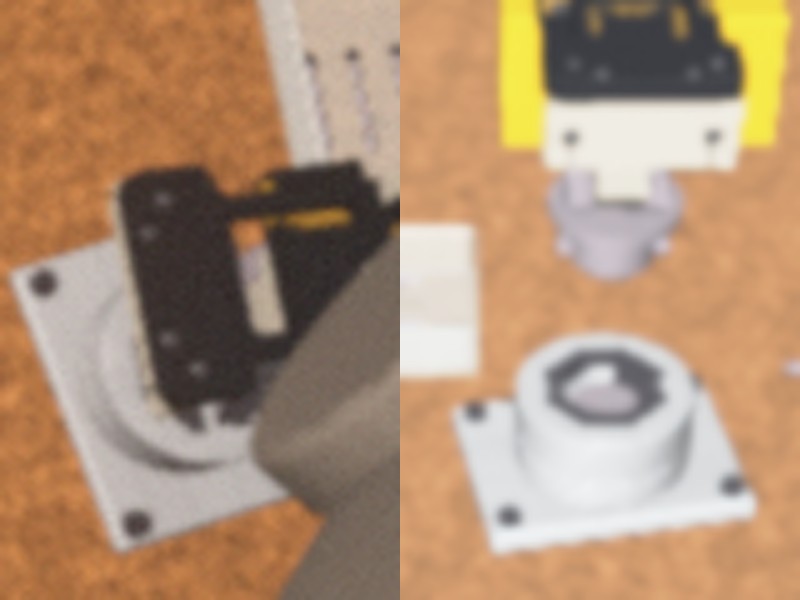

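Run:
```python
from workcell import r
from h import *
c=pickle.load(open("c2.pkl","rb"))["side"]
print("lips",proj(c,[549.3,-250,53]),"meas (306,%.1f)"%(55+385/5),"collar",proj(c,[549.6,-249.3,153]),"meas (308.2,96)", "1mm x,y:",proj(c,[[549.6,-249.3,153],[550.6,-249.3,153],[549.6,-248.3,153]]).round(2).tolist())
R=down(np.radians(107.8))
r.servo_line([549.3,-250,100],R,rate=100);r.sleep(.2)
o=r.get_obs();print(np.round(o["tool_pos"],2),np.round(o["wrist_force"],2),np.round(o["torque"],3))
h=r.servo_line([549.3,-250,84],R,rate=15,max_force=5)
o=r.get_obs();print(h,np.round(o["tool_pos"],2),np.round(o["wrist_force"],2),np.round(o["torque"],3),o["time"])
```

```text
lips [[305.64833562 132.0129805 ]] meas (306,132.0) collar [[307.72488293  95.78798259]] meas (308.2,96) 1mm x,y: [[307.72, 95.79], [307.28, 95.71], [307.61, 96.04]]
[ 549.69 -250.23  100.82] [ 0.72  0.69 -2.81] [0.071 0.034 0.056]
False [ 549.38 -250.04   84.12] [ 0.53 -0.38 -2.15] [0.009 0.015 0.026] 21.85
```

Run:
```python
from workcell import r
from h import *
R=down(np.radians(107.8))
for z,f in((80,8),(76,9),(72,9),(69.5,9)):
    h=r.servo_line([549.3,-250,z],R,rate=12,max_force=f)
    o=r.get_obs();print(z,h,np.round(o["tool_pos"],2),np.round(o["wrist_force"],2),np.round(o["torque"],3),round(o["width"],2),o["time"])
    if h: break
```

```text
80 False [ 549.24 -250.     79.9 ] [-0.15 -0.41 -3.54] [ 0.049  0.047 -0.014] 17.85 22.3333
76 False [ 549.51 -250.11   76.29] [ 0.26 -0.58 -1.15] [-0.032  0.004 -0.014] 18.15 22.8167
72 False [ 549.54 -250.14   72.42] [-0.32  0.51  3.96] [ 0.196  0.123 -0.024] 17.73 23.3
69.5 False [ 549.55 -250.14   70.13] [-0.5   1.32  7.01] [0.22  0.256 0.024] 18.16 23.6583
```

Run:
```python
from workcell import r
from h import *
R=down(np.radians(107.8))
for z,f in((67,9),(65.5,8),(64.5,8)):
    h=r.servo_line([549.3,-250,z],R,rate=10,max_force=f)
    r.sleep(.2);o=r.get_obs();print(z,h,np.round(o["tool_pos"],2),np.round(o["wrist_force"],2),np.round(o["torque"],3),round(o["width"],2),o["time"])
    if h: break
```

```text
67 False [ 549.53 -250.15   68.06] [-1.49  1.38  9.29] [0.236 0.442 0.011] 18.1 24.2583
65.5 False [ 549.56 -250.14   66.75] [-2.39  1.31 11.48] [ 0.38   0.512 -0.018] 17.94 24.7583
64.5 False [ 549.59 -250.14   65.93] [-2.78  1.43 11.68] [ 0.366  0.567 -0.061] 17.65 25.2083
```

Run:
```python
from workcell import r
from h import *
for t in(5,10,20,35,50,65,80,86,90):
    h=r.servo_line([549.3,-250,64.5],down(np.radians(107.8-t)),rate=15,max_force=8)
    r.sleep(.1);o=r.get_obs();y=o["ee_rot"];print(t,h,round(107.8-np.degrees(np.arctan2(y[1][1],y[0][1])),1),np.round(o["tool_pos"],2),np.round(o["wrist_force"],2),np.round(o["torque"],3),round(o["width"],2),o["time"])
    if h or abs(o["torque"][2])>.6: break
```

```text
5 False 5.0 [ 549.87 -250.35   66.05] [-1.66  2.19 12.31] [ 0.353  0.408 -0.092] 18.02 25.5583
10 False 10.0 [ 550.07 -250.51   66.15] [-1.84  0.79 12.23] [ 0.207  0.354 -0.075] 17.69 25.9083
20 False 20.0 [ 550.06 -250.51   66.13] [-1.55  0.93 12.11] [ 0.236  0.327 -0.121] 17.77 26.3333
35 False 35.0 [ 550.18 -250.58   66.18] [-0.4   0.63 12.07] [ 0.125  0.241 -0.063] 17.69 26.8417
50 False 50.0 [ 550.11 -250.48   66.16] [-1.42  0.91 11.98] [ 0.191  0.276 -0.086] 17.89 27.35
65 False 65.0 [ 550.1  -250.49   66.12] [-0.93  0.34 12.48] [ 0.125  0.301 -0.087] 17.56 27.8583
80 False 80.0 [ 550.26 -250.63   66.21] [-1.11  0.85 12.32] [ 0.101  0.202 -0.077] 17.74 28.3667
86 False 86.0 [ 550.16 -250.56   66.18] [-0.73  0.04 11.71] [ 0.085  0.315 -0.054] 17.73 28.725
90 False 90.0 [ 550.17 -250.52   66.18] [-1.34  1.12 12.43] [ 0.11   0.314 -0.157] 17.83 29.075
```

Run:
```python
from workcell import r
from h import *
for t in range(91,100):
    h=r.servo_line([549.3,-250,64.5],down(np.radians(107.8-t)),rate=15,max_force=8)
    r.sleep(.1);o=r.get_obs();y=o["ee_rot"];print(t,h,round(107.8-np.degrees(np.arctan2(y[1][1],y[0][1])),1),np.round(o["tool_pos"],2),np.round(o["wrist_force"],2),np.round(o["torque"],3),o["time"])
    if h or abs(o["torque"][2])>.35: break
```

```text
91 False 91.0 [ 550.05 -250.51   66.16] [-0.77  0.73 12.58] [0.094 0.364 0.087] 29.425
92 False 92.0 [ 549.74 -250.54   66.14] [-3.57  1.08 12.22] [0.061 0.519 0.195] 29.775
93 False 93.0 [ 549.54 -250.58   66.14] [-3.65  0.72 13.6 ] [0.079 0.686 0.36 ] 30.125
```

Run:
```python
from workcell import r
from h import *
R=down(np.radians(107.8-91.5))
def p(n):
    o=r.get_obs();print(n,np.round(o["tool_pos"],2),np.round(o["wrist_force"],2),np.round(o["torque"],3),round(o["width"],1),o["time"])
r.servo_line([549.3,-250,64.5],R,rate=15);p("back")
for z in(66,67.5,69,70):
    h=r.servo_line([549.3,-250,z],R,rate=12,max_force=8);r.sleep(.1);p((z,h))
    if h: break
```

```text
back [ 549.67 -250.55   66.04] [-3.06 -1.39 12.38] [0.016 0.566 0.011] 17.9 30.375
(66, False) [ 549.66 -250.56   67.29] [-1.88  0.4  10.43] [-0.054  0.411  0.038] 18.0 30.75
(67.5, False) [ 549.66 -250.56   68.58] [-1.97 -0.41  9.06] [-0.077  0.351 -0.001] 17.8 31.125
(69, False) [ 549.67 -250.55   69.86] [-2.24 -1.2   8.11] [-0.068  0.23   0.012] 17.9 31.5
(70, False) [ 549.66 -250.52   70.73] [-1.08 -0.07  6.69] [-0.173  0.173  0.021] 18.1 31.85
```

Run:
```python
from workcell import r
from seg import *
r.set_gripper(60);r.sleep(.3)
o=r.get_obs();print(np.round(o["tool_pos"],2),np.round(o["wrist_force"],2),round(o["width"],1))
p=o["tool_pos"];r.servo_line([p[0],p[1],190],rate=100)
r.sleep(.3);w=r.capture("wrist");w["fish"]=True;s=r.capture("side");pickle.dump((w,s),open("c3.pkl","wb"))
# expected dot (block top, 59 mm above mouth) and collar top (15 above)
print(proj(w,[549.3,-250,112]),proj(s,[549.3,-250,112]),r.get_obs()["time"])
u=proj(w,[549.3,-250,75])[0].astype(int);v=proj(s,[549.3,-250,80])[0].astype(int)
print(u,v)
cv2.imwrite("pics/f.png",np.hstack([cv2.resize(np.ascontiguousarray(I[max(y-h,0):y+h,x-h:x+h,::-1]),(400,400),interpolation=2) for I,x,y,h in((w["frame"],*u,60),(s["frame"],*v,45))]))
```

```text
[ 549.29 -250.     70.  ] [-0.29 -0.45 -1.11] 59.9
[[278.9252759  217.04844481]] [[306.95307928 111.26473435]] 34.7417
[278 203] [306 122]
```

View pics/f.png

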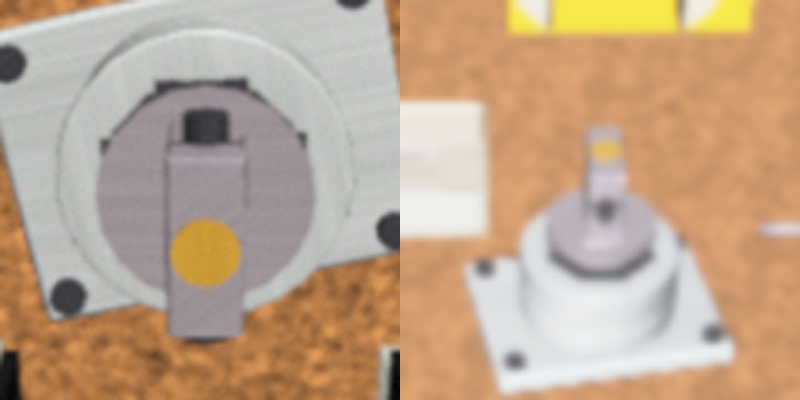

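Run:
```python
from h import *
w,s=pickle.load(open("c3.pkl","rb"))
for z in(65,68): 
    t=np.linspace(0,6.28,60);q=proj(w,np.c_[549.3+30*np.cos(t),-250+30*np.sin(t),np.full(60,z)])
    print(z,q.min(0),q.max(0))
print(proj(w,[[549.3,-250,109],[549.3,-250,112],[549.3,-250,115]]))
print("meas collar cols",218+97*.3,218+316*.3,"top row",143+85*.3)
print("lip/stand: body r43 z53?");q=proj(w,np.c_[549.3+43*np.cos(t),-250+43*np.sin(t),np.full(60,53)]);print(q.min(0),q.max(0),"meas",218+58*.3,218+350*.3,143+28*.3)
```

```text
65 [245.96502243 167.56219142] [311.92643639 230.94652935]
68 [245.64125735 168.17591691] [312.24841812 232.13125298]
[[278.92669637 215.78943858]
 [278.9252759  217.04844481]
 [278.923823   218.3363272 ]]
meas collar cols 247.1 312.8 top row 168.5
lip/stand: body r43 z53?
[233.5858233  151.26128412] [324.32235804 238.7539572 ] meas 235.4 323.0 151.4
```

Run:
```python
from workcell import r
print(r.finish_job())
```

```text
the job is handed in; nothing more can be done
None
```

The clamp holder went down through the slots, turned clockwise to the stop and sprang up, and the last pictures and force readings agree with it being locked. I released it and handed the job in at about 35 s; no verdict was shown.

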